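Put three bench things back in their own places

ROBOT

A 6-joint arm with a two-finger parallel gripper is mounted at the origin on a cart in front of the work surface, level with it; the furniture and walls round the work are solid. World frame = base frame: x ahead of the robot, y to its left, z up, the work surface at z = 0. Lengths are in m, angles in rad, forces in N, time in s.
With the tool pointing down it reaches from about 0.25 to 0.8 m from the base axis. Payload 8.5 kg.
Tool frame: the origin (TCP) lies at the very end of the fingers, on their centre line; the grasp point (between the pads) lies 19 mm behind it; z points along the fingers, y is the line along which they close (so a half turn about z gives the same grasp; the last joint's range is limited). The gripper opens to 85 mm and grips with 20 to 120 N. Pads are 22 mm wide; open, the fingers measure 114 mm over their backs; the gripper's body (76 mm by 85 mm) begins 54 mm behind the grasp point. The pads swing forward as they close: fully open they stand 13 mm farther back than shut.
Start: joints at [-1.127, 0.238, -0.013, 1.319, 0, 1.571], TCP at [0.225, -0.474, 0.231] pointing down, gripper open.
Joint ranges: [-2.66, 2.66], [-1.03, 1.9], [-1.14, 1.46], [-1.82, 2.27], [-1.45, 1.34], [-3.14, 3.14]. Speed limits (rad/s): [2.22, 2.22, 2.79, 3.14, 3.14, 3.14].

INTERFACE

Orientations are given as [roll, pitch, yaw] about the fixed x, y, z axes, in that order (R = Rz(yaw) Ry(pitch) Rx(roll)).
In Python, from plant import env gives the robot as it stands.
- The arm moves only by the shell command python3 -m crank 'ROWS' [FORCE]. ROWS is a JSON object of lists of equal length, an entry for each row: "delta_pos": the shift along the world's x, y, z in mm, a list of three; "twist": the turn about the world's z in degrees; "hand": the opening, from 0 (shut) to 1 (fully open). In form: {"delta_pos": [[tx, ty, tz], ...], "twist": [twist, ...], "hand": [hand, ...]}. A call has 1 to 20 rows; each row is the pose to reach, as a shift and turn from the pose commanded when the call began; what a row does not reach only later rows make up. A row lasts 1/10 s, in which the tool goes at most 50 mm and 8.59 degrees, less where a joint would pass 70% of its speed; a pose out of reach is approached as far as the arm can. A call with a gripper value outside its range is refused whole. The fingers move at their own pace and stop on an object; FORCE is the grip in N (left out, the last holds). Time passes only in rows, so rows that repeat a pose let the fingers close. It gives the time, the measured TCP pose, the force, the opening and the grip force at its end, in the units of the state.
- env.read_state(): the state, without advancing time (a new reading comes with each control period).
- env.read_camera(name): name is "scene" or "top"; returns (picture, depth): 480x640x3 uint8, red, green, blue; 480x640 float32, m along the optical axis (not along the pixel's ray), 0 where there is no reading.
- env.get_calibration(name): a dict with "camera_matrix" (3x3 intrinsics, pixels), "k1" (the pictures are not rectified: a ray, as slopes to the right and down, at radius r is drawn at 1 + k1 r^2 times it, then the intrinsics apply), "position" and "orientation" of the camera in the world. Camera axes: x right, y down, z forward; pixel columns grow to the right and rows downward; lengths in m; the calibration is good to about 2 mm. A picture is of the moment at which its call begins. get_calibration takes no time and is no camera call.
- env.sign_off(): hands the job in; it is judged then, once.
The state is a dict: "time_s": time; "q": joint angles; "qvel": joint speeds; "effort": joint torques, N m; "tcp_pos": TCP position; "tool_rot": TCP orientation; "ft_force": force on the tool from outside, world axes, zero at the start; "torque": the same for the moment, N m; "grip_width": opening from 0.0 (shut) to 1.0 (fully open); "grasp_force": force on a finger pad.
Only numpy, scipy, OpenCV 4.12 (cv2) and the standard library are available. Lean on these libraries where they do the work, as an engineer would, in place of code of your own. Each camera call takes 0.05 s, during which the arm holds its last target. There are 200 camera calls.

TASK

The tall bottle (in the square tray), the film roll and the timer stand in one another's places: get the bottle into the round drip dish, the film roll into the tray with the cutter bar and the timer into the plain square tray, each upright (as it stands now) and in the middle of its place; the bare black mat is free for parking one meanwhile. Set things down gently, never dropping or tipping them, and leave the forceps, the black marker and the roll of label tape where they lie.

Things in the scene. Friction and masses are not known exactly. Their poses are not given: they have to be found in the camera images.
- bottle: Tall round plastic bottle with a white screw cap, standing upright; body 64 mm across, 150 mm high in all; the cap is the top 40 mm, about 52 mm across, and can be gripped from above in any direction. 0.18 kg nominal. Origin: centre of its underside; z up along the bottle. At the start it stands in square_tray. It belongs in drip_dish. (The shorter bottles in a box at the far right are not meant.)
- film_roll: Roll of cream-coloured sealing film standing on end, a cylinder 60 mm across and 50 mm high; grip it from above across its diameter. 0.12 kg nominal. Origin: centre of its underside; z up along its axis. At the start it stands in drip_dish. It belongs in film_tray.
- timer: Flat white bench timer with a small display, lying face up: 60 mm (its x) by 64 mm (its y), 19 mm thick; grip it by two opposite sides from above. Origin: centre of its underside; z up. At the start it lies in film_tray. It belongs in square_tray; its heading there does not matter.
- drip_dish: Fixed to the worktop. Origin: centre of the underside; z up. Round shallow dark steel dish, 100 mm across, floor 2.5 mm thick, sloping rim 5 mm high above the worktop, flat inside for at least 86 mm. Home of the bottle.
- square_tray: Fixed to the worktop. Origin: centre of the underside; z up. Plain square dark steel tray (no bar), 98 x 98 mm, floor 2.5 mm thick, rim 4 mm wide and 5 mm high above the worktop, inside 90 x 90 mm. Home of the timer.
- film_tray: Fixed to the worktop. Origin: centre of the underside; z up. Lighter grey plastic tray, 98 x 98 mm, floor 2.5 mm thick, rim 4 mm wide and 5 mm high, inside 90 x 90 mm, with a low cutter bar (14 mm wide, 5 mm high, its steel blade 7.5 mm) along its +x side, 49 to 63 mm from the origin. The origin is below the middle of the inside (the bar not counted). Home of the film roll.
- spare_mat: Fixed to the worktop. Origin: centre of the underside; z up. Bare black rubber mat without rim, 94 x 94 x 2.5 mm, empty at the start: a place to park a thing.
- forceps: Bystander, loose: steel forceps, 128 x 16 x 9 mm, lying flat along its own x. Origin: centre of its underside.
- marker: Bystander, loose: black felt marker, 137 mm long, 12 mm thick, lying along its own x. Origin: centre of its underside.
- label_tape: Bystander, loose: flat-lying yellow roll of label tape, 68 mm across, 19 mm high. Origin: centre of its underside.
Not all that is in view belongs to the job. Of the things like the bottle, leave any that is blue; of the rest the smaller one is meant.

How it is judged:
By the outcome, as a careful person would: the job done as asked, in the order asked, and still so for the second after the job is handed in, with the robot touching nothing.
It also fails if it takes over 120 s, if anything falls off the work surface, if the arm or the gripper's body presses on something with over 40 N, if the wrist force passes 120 N, or if a joint passes its speed limit or range.

## Working session

There is one attempt and no reset: what is moved stays moved. The work goes in short steps, Python scripts to look and compute and a shell command to move; the robot and the scene stay as the last step left them, time stands still between calls to the robot, and variables do not carry over. Pictures are saved under pics/ and viewed, at most 14 in all, crops included, and the job is handed in when it is done.

```bash
ls; mkdir -p pics; cat > h.py <<'E'
import numpy as np, cv2
from scipy.spatial.transform import Rotation as R
from plant import env
def cal(n):
    c=env.get_calibration(n); K=np.array(c["camera_matrix"]); o=np.array(c["orientation"])
    M=o if o.shape==(3,3) else R.from_euler('xyz',o).as_matrix()
    return K,float(c["k1"]),np.array(c["position"]),M
def ray(n,u,v):
    K,k1,p,M=cal(n)
    s=cv2.undistortPoints(np.array([[[u,v]]],float),K,np.array([k1,0,0,0,0.]))[0,0]
    return p,M@np.array([s[0],s[1],1])
def onplane(n,u,v,z):
    p,d=ray(n,u,v); return p+d*(z-p[2])/d[2]
def atdepth(n,u,v,D):
    p,d=ray(n,u,v); return p+d*D
def proj(n,X):
    K,k1,p,M=cal(n); s=M.T@(np.array(X)-p); a=s[:2]/s[2]; a=a*(1+k1*(a@a)); return K[:2,:2]@a+K[:2,2]
E
python3 - <<'E'
from h import *
for n in("scene","top"):
    im,d=env.read_camera(n); cv2.imwrite(f"pics/{n}0.png",im[:,:,::-1]); np.savez(f"{n}0.npz",im=im,d=d); print(n,env.get_calibration(n))
s=env.read_state(); print(s["tcp_pos"],s["tool_rot"],s["grip_width"],s["time_s"])
E
```

```text
pics
scene {'camera_matrix': array([[448.78403119,   0.        , 316.9171869 ],
       [  0.        , 448.78403119, 236.84841567],
       [  0.        ,   0.        ,   1.        ]]), 'k1': -0.07729450416646039, 'position': array([0.2417589 , 0.53006898, 0.69497962]), 'orientation': array([-2.40441171e+00,  7.69434257e-04, -2.68401250e+00])}
top {'camera_matrix': array([[547.22146523,   0.        , 323.78958304],
       [  0.        , 547.22146523, 241.27697355],
       [  0.        ,   0.        ,   1.        ]]), 'k1': -0.12610792973521134, 'position': array([ 0.35176681, -0.00123277,  1.11591984]), 'orientation': array([-3.00665159,  0.01149863, -1.54773763])}
[ 0.22526436 -0.47381455  0.23073359] [-3.14028756e+00 -8.80454917e-06  4.43792898e-01] 1.0021442898818163 0.1
```

View pics/scene0.png

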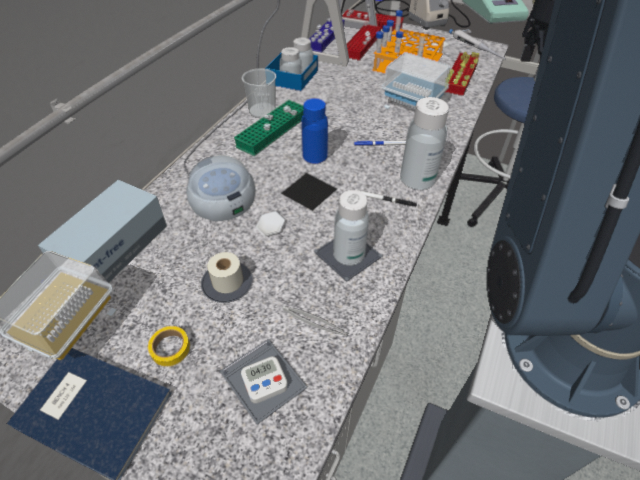

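View pics/top0.png

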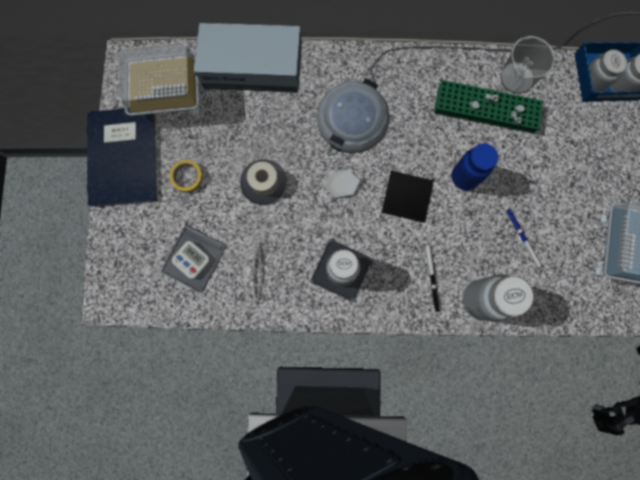

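Bottle candidates (scene image):
- White in the dark square tray at (351,228).
- Blue at (315,130), excluded because it is blue.
- Big white at (425,145), which is larger and not in a tray.

The first one fits. I'll confirm it in an enlarged crop and measure at the same time.

```bash
cat > m.py <<'E'
from h import *
def cloud(n,d):
    K,k1,p,M=cal(n); v,u=np.mgrid[:480,:640]
    s=cv2.undistortPoints(np.stack([u,v],-1).reshape(-1,1,2).astype(float),K,np.array([k1,0,0,0,0.]))[:,0]
    D=d.reshape(-1,1); return (p+(np.c_[s,np.ones(len(s))]*D)@M.T).reshape(480,640,3)
def blob(mask,seed,z,n="top"):
    c=[k for k in cv2.findContours(mask.astype(np.uint8),cv2.RETR_EXTERNAL,cv2.CHAIN_APPROX_NONE)[0] if cv2.contourArea(k)>40]
    k=min(c,key=lambda k:abs(cv2.pointPolygonTest(k,seed,True)) if cv2.pointPolygonTest(k,seed,False)<0 else -1)
    w=np.array([onplane(n,*q,z)[:2] for q in k[:,0].astype(float)])*1000
    r=cv2.minAreaRect(w.astype(np.float32)); c2=cv2.minEnclosingCircle(w.astype(np.float32)); return np.round(r[0],1),np.round(r[1],1),round(r[2],1),np.round(c2[0],1),round(c2[1],1),k
E
python3 - <<'E'
from m import *
f=np.load("top0.npz"); im,d=f["im"],f["d"]; P=cloud("top",d); z=P[...,2]
print("table z",np.median(z[300:320,100:300]))
for nm,s,lo,hi,zt in(("cap",(344,264),.13,.175,.1525),("film",(263,176),.035,.07,.0525),("timer",(191,260),.014,.03,.0215),("tape",(186,176),.01,.03,.019)):
    m=(z>lo)&(z<hi); r=blob(m,s,zt); print(nm,r[:5],"z",np.median(z[s[1]-3:s[1]+4,s[0]-3:s[0]+4]))
g=cv2.GaussianBlur(im,(0,0),1.0).max(2)
for nm,s,t,zt in(("sq",(344,275),75,.005),("dish",(263,190),75,.005),("film_tray",(205,275),110,.005),("mat",(408,197),50,.0025)):
    m=cv2.morphologyEx((g<t).astype(np.uint8),cv2.MORPH_OPEN,np.ones((5,5))); r=blob(m,s,zt); print(nm,r[:5])
c=lambda x,y:cv2.resize(im[y-50:y+50,x-65:x+65,::-1],(390,300),interpolation=cv2.INTER_CUBIC)
s0=np.load("scene0.npz")["im"]; cs=lambda x,y:cv2.resize(s0[y-50:y+50,x-65:x+65,::-1],(390,300),interpolation=cv2.INTER_CUBIC)
cv2.imwrite("pics/c1.png",np.vstack([np.hstack([c(195,258),c(344,265)]),np.hstack([cs(262,378),cs(351,230)])]))
E
```

```text
table z -0.0016953615756459817
cap (array([442.6, -22. ]), array([49.7, 49.5]), 1.2, array([442.5, -22.4]), 25.8) z 0.15053203191636022
film (array([624.2, 142.1]), array([59.8, 58.6]), 1.0, array([624.5, 140.5]), 31.8) z 0.00529585305534197
timer (array([456.8, 285.4]), array([64.2, 59.2]), 52.1, array([457.2, 284.7]), 38.5) z 0.018153902648696985
tape (array([634.3, 306.9]), array([68.3, 66.2]), 47.2, array([633.1, 307.3]), 34.8) z -0.001314375127846823
sq (array([428.7, -60.3]), array([179.7,  97.2]), 67.8, array([430.7, -59.4]), 95.2)
dish (array([609.8, 137.4]), array([ 61.4, 100.3]), 16.5, array([619. , 140.8]), 50.9)
film_tray (array([461. , 283.2]), array([107.7, 117.7]), 61.8, array([463.3, 282.4]), 72.6)
mat (array([ 601. , -157.3]), array([90.8, 90.5]), 78.1, array([ 601.6, -157.4]), 60.5)
```

View pics/c1.png

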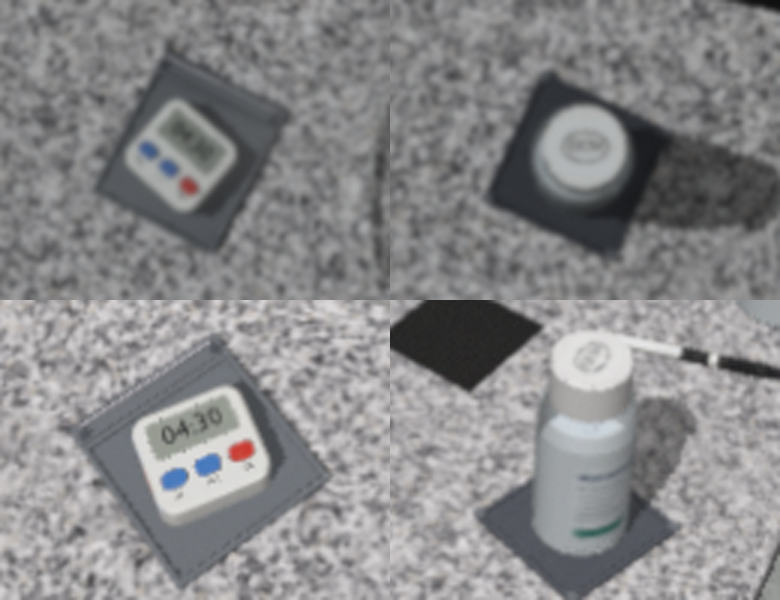

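The crop confirms the small white bottle standing in the plain dark tray. In the film tray the cutter bar is on its upper-right edge in the top view. Next I work out the tray centres from the corners and the heights of the obstacles.

```bash
python3 - <<'E'
from m import *
f=np.load("top0.npz"); d=f["d"]; P=cloud("top",d)
C=lambda L:np.array([onplane("top",*q,.005)[:2]*1000 for q in L])
s=C([(331.7,239),(370.7,260),(355,299.3),(312.3,281.7)]); print("sq",s.mean(0),np.linalg.norm(s-np.roll(s,1,0),axis=1),np.degrees(np.arctan2(*(s[1]-s[0])[::-1])))
t=C([(186,224.7),(226,246.3),(202.3,291.3),(162.3,270.7)]); ax=(t[:2].mean(0)-t[2:].mean(0)); L=np.linalg.norm(ax); ax/=L
print("ft",t.mean(0)-7*ax,L,np.linalg.norm(t[0]-t[1]),"x axis deg",np.degrees(np.arctan2(ax[1],ax[0])))
for nm,(u,v) in dict(big=(515,297),blue=(485,155),centr=(353,105),glass=(535,50)).items():
    w=P[v-8:v+9,u-8:u+9].reshape(-1,3); print(nm,w[w[:,2].argmax()].round(3))
E
```

```text
sq [444.33163305 -24.25077413] [96.00431698 90.53272102 86.20701429 93.53197861] -117.30329332310929
ft [455.15815659 284.58236996] 105.35335002600559 96.6678819042814 x axis deg -25.090577334650796
big [ 0.376 -0.308  0.203]
blue [ 3.520e-01 -1.000e-03  1.116e+00]
centr [ 3.520e-01 -1.000e-03  1.116e+00]
glass [ 3.520e-01 -1.000e-03  1.116e+00]
```

```bash
python3 -m crank '{"delta_pos":[[0,0,50],[0,0,100],[0,0,140]],"twist":[0,0,0],"hand":[1,1,1]}' 30
```

```text
time_s: 0.4
tcp_pos: [0.2252, -0.4738, 0.3735]
tool_rot: [3.141, -0.0, 0.444]
ft_force: [-0.1, -0.8, -1.1]
grip_width: 1.001
grasp_force: 0.0
```

```bash
python3 -m crank '{"delta_pos":[[399,616,0],[399,616,0],[399,616,0],[399,616,0],[399,616,0],[399,616,0],[399,616,0],[399,616,0],[399,616,0],[399,616,0],[399,616,0],[399,616,0],[399,616,0],[399,616,0],[399,616,0],[399,616,0],[399,616,-100],[399,616,-200],[399,616,-240],[399,616,-240]],"twist":[0,0,0,0,0,0,0,0,0,0,0,0,0,0,0,0,0,0,0,0],"hand":[1,1,1,1,1,1,1,1,1,1,1,1,1,1,1,1,1,1,1,1]}' 30; python3 - <<'E'
from h import *
im,d=env.read_camera("scene"); cv2.imwrite("pics/s1.png",im[:,:,::-1]); 
E
```

```text
time_s: 2.4
tcp_pos: [0.6236, 0.1411, 0.1696]
tool_rot: [3.142, -0.0, 0.443]
ft_force: [1.4, 0.5, 0.5]
grip_width: 0.998
grasp_force: 0.0
```

View pics/s1.png

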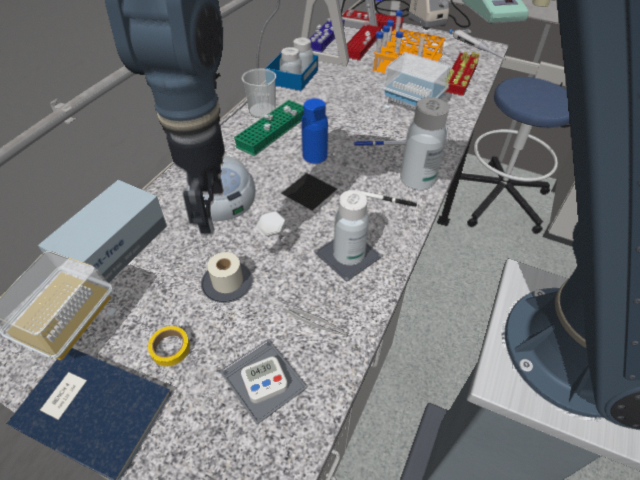

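The gripper tip is near (205,225), above the film roll at (225,272). I check the projection and measure the film roll from this second view.

```bash
python3 - <<'E'
from m import *
s=np.load("scene0.npz"); im,d=s["im"],s["d"]; P=cloud("scene",d); z=P[...,2]
print(proj("scene",(.6236,.1411,.17)), proj("scene",(.624,.142,.0525)), proj("scene",(.4426,-.022,.1525)))
for nm,sd,lo,hi,zt in(("film",(225,262),.048,.06,.0525),("cap",(352,198),.147,.165,.1525),("timer",(264,375),.017,.03,.0215)):
    m=(z>lo)&(z<hi); print(nm,blob(m,sd,zt,"scene")[:5])
E
```

```text
[213.61048999 218.4916161 ] [224.05081138 263.56363137] [353.11860493 198.60267598]
film (array([624.6, 144.7]), array([58.9, 61.5]), 32.8, array([623.9, 144.4]), 31.3)
cap (array([441.8, -17.7]), array([48. , 54.6]), 24.3, array([441.5, -18.2]), 28.2)
timer (array([455.7, 289.4]), array([63.8, 60.7]), 51.8, array([456.3, 289.5]), 38.3)
```

```bash
python3 -m crank '{"delta_pos":[[0,1,-50],[0,1,-100],[0,1,-130],[0,1,-145],[0,1,-157],[0,1,-157],[0,1,-157],[0,1,-157],[0,1,-157],[0,1,-157],[0,1,-157],[0,1,-157],[0,1,-157],[0,1,-157]],"twist":[0,0,0,0,0,0,0,0,0,0,0,0,0,0],"hand":[1,1,1,1,1,1,0.3,0.3,0.3,0.3,0.3,0.3,0.3,0.3]}' 30
```

```text
time_s: 3.85
tcp_pos: [0.6255, 0.143, 0.0161]
tool_rot: [3.141, -0.003, 0.444]
ft_force: [-0.3, -0.6, 5.7]
grip_width: 0.694
grasp_force: 32.7
```

```bash
python3 -m crank '{"delta_pos":[[0,0,15],[0,0,50],[0,0,100],[0,-20,110],[-5,-60,110],[-10,-105,110],[-13,-150,110],[-16,-195,110],[-19,-235,110],[-19,-270,110],[-19,-291,110],[-19,-291,70],[-19,-291,35],[-19,-291,18],[-19,-291,10],[-19,-291,6],[-19,-291,3],[-19,-291,1],[-19,-291,1]],"twist":[0,0,0,0,0,0,0,0,0,0,0,0,0,0,0,0,0,0,0],"hand":[0.3,0.3,0.3,0.3,0.3,0.3,0.3,0.3,0.3,0.3,0.3,0.3,0.3,0.3,0.3,0.3,0.3,0.3,0.3]}' 30
```

```text
time_s: 5.75
tcp_pos: [0.606, -0.1482, 0.0161]
tool_rot: [3.141, -0.001, 0.444]
ft_force: [-0.1, -0.2, -0.6]
grip_width: 0.695
grasp_force: 32.7
```

```bash
python3 -m crank '{"delta_pos":[[0,0,-1],[0,0,-1],[0,0,-1],[0,0,-1],[0,0,-1],[0,0,-1],[0,0,30],[0,0,80],[0,0,130],[0,0,180],[0,0,230],[0,0,230]],"twist":[0,0,0,0,0,0,0,0,0,0,0,0],"hand":[0.75,0.85,1,1,1,1,1,1,1,1,1,1]}' 30; python3 - <<'E'
from m import *
im,d=env.read_camera("top"); z=cloud("top",d)[...,2]
i2,d2=env.read_camera("scene"); cv2.imwrite("pics/s2.png",np.hstack([cv2.resize(im[100:320,100:420,::-1],(400,275)),cv2.resize(i2[:,:,::-1],(400,300))[:275]]))
for n,I,s in(("top",im,(263,187)),("scene",i2,(227,285))):
    g=cv2.GaussianBlur(I,(0,0),1).max(2)
    m=cv2.morphologyEx((g<85).astype(np.uint8),cv2.MORPH_OPEN,np.ones((5,5))); print("dish",blob(m,s,.005,n)[:5])
m=(cloud("scene",d2)[...,2]); 
print(env.read_state()["tcp_pos"])
E
```

```text
time_s: 6.95
tcp_pos: [0.6079, -0.1487, 0.253]
tool_rot: [3.135, -0.009, 0.444]
ft_force: [1.2, -0.2, -1.0]
grip_width: 1.002
grasp_force: 0.0
dish (array([601.4, 146.5]), array([87.2, 44.2]), 86.5, array([612.9, 145.9]), 43.9)
dish (array([841. , 159.4]), array([180.7,  29.3]), 89.0, array([838.9, 159.4]), 90.5)
[ 0.60600772 -0.14824732  0.2466404 ]
```

View pics/s2.png

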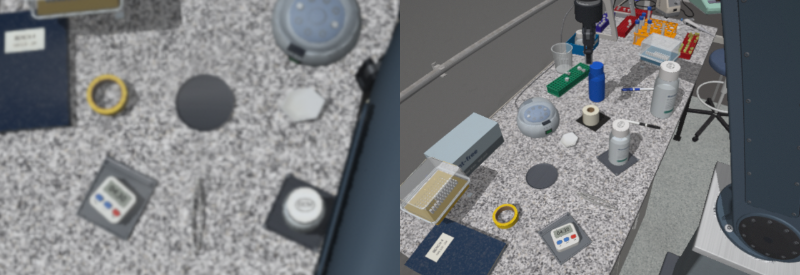

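The film roll stands on the mat and the dish is free. I move over the bottle and measure the dish from new images.

```bash
python3 -m crank '{"delta_pos":[[-40,32,0],[-80,64,0],[-120,96,0],[-150,118,0],[-163,128,0],[-163,128,0],[-163,128,0]],"twist":[0,0,0,0,0,0,0],"hand":[1,1,1,1,1,1,1]}' 30; python3 - <<'E'
from m import *
for n,s in(("top",(263,187)),("scene",(227,285))):
    I,_=env.read_camera(n); g=cv2.GaussianBlur(I,(0,0),2).max(2)
    print(I[s[1],s[0]])
    for t in(80,90,100,105,110,115):
        m=cv2.morphologyEx((g<t).astype(np.uint8),cv2.MORPH_OPEN,np.ones((9,9)));
        try: print(n,t,blob(m,s,.005,n)[:5])
        except Exception as e: print(e)
E
```

```text
time_s: 7.75
tcp_pos: [0.4429, -0.0203, 0.2448]
tool_rot: [3.142, 0.0, 0.444]
ft_force: [-0.0, -0.0, -0.5]
grip_width: 0.996
grasp_force: 0.0
[66 69 75]
top 80 (array([606.8, 138.6]), array([50.3, 90.4]), 8.1, array([615.4, 138.9]), 46.7)
top 90 (array([376.7,  -4.4]), array([450.5, 716.8]), 89.9, array([364.4,   4.7]), 407.9)
top 100 (array([376.8,  -6.6]), array([454.3, 720.2]), 89.5, array([365.5,   5.8]), 409.4)
time passes only in moves, steps and waits
top 110 (array([374. , -12.9]), array([457.9, 723.5]), 88.5, array([365.5,   5.8]), 410.6)
top 115 (array([390.8, -14.2]), array([460.2, 759.8]), 88.2, array([370.2,   5.9]), 415.7)
[85 88 94]
scene 80 (array([ 570.4, -170.6]), array([25.5, 44.8]), 26.1, array([ 573.5, -169.1]), 24.2)
scene 90 (array([842.3, 217.1]), array([61.7, 34.3]), 87.2, array([842.8, 217.1]), 30.9)
scene 100 (array([623.6, 149.5]), array([89.6, 78.1]), 26.5, array([624.4, 147.1]), 45.3)
scene 105 (array([623.5, 148.1]), array([90.4, 86.6]), 31.9, array([623.4, 146.6]), 46.9)
scene 110 (array([623.6, 148. ]), array([92.6, 85.4]), 26.5, array([623.4, 146.4]), 48.4)
scene 115 (array([623.8, 147.9]), array([95.4, 90.1]), 26.5, array([624. , 146.2]), 48.6)
```

```bash
python3 -m crank '{"delta_pos":[[0,0,-40],[0,0,-80],[0,0,-110],[0,0,-122],[0,0,-128],[0,0,-128],[0,0,-128],[0,0,-128],[0,0,-128],[0,0,-128],[0,0,-128],[0,0,-128],[0,0,-128],[0,0,-128]],"twist":[0,0,0,0,0,0,0,0,0,0,0,0,0,0],"hand":[1,1,1,1,1,0.3,0.3,0.3,0.3,0.3,0.3,0.3,0.3,0.3]}' 35
```

```text
time_s: 9.25
tcp_pos: [0.4434, -0.0204, 0.1182]
tool_rot: [3.14, -0.002, 0.444]
ft_force: [1.4, -2.9, 7.4]
grip_width: 0.592
grasp_force: 37.2
```

```bash
python3 -m crank '{"delta_pos":[[0,0,6],[0,0,25],[0,0,50],[8,7,60],[26,24,60],[52,47,60],[80,73,60],[108,98,60],[135,123,60],[158,144,60],[172,157,60],[180,164,60],[180,164,60],[180,164,40],[180,164,22],[180,164,12],[180,164,7],[180,164,7]],"twist":[0,0,0,0,0,0,0,0,0,0,0,0,0,0,0,0,0,0],"hand":[0.3,0.3,0.3,0.3,0.3,0.3,0.3,0.3,0.3,0.3,0.3,0.3,0.3,0.3,0.3,0.3,0.3,0.3]}' 35; python3 - <<'E'
from m import *
a,d=env.read_camera("top"); b,d2=env.read_camera("scene")
cv2.imwrite("pics/s3.png",np.hstack([cv2.resize(a[120:250,190:330,::-1],(400,371)),cv2.resize(b[200:320,160:300,::-1],(400,371))]))
E
```

```text
time_s: 11.05
tcp_pos: [0.6218, 0.1434, 0.1241]
tool_rot: [-3.141, 0.001, 0.443]
ft_force: [0.1, -0.0, -2.3]
grip_width: 0.585
grasp_force: 37.0
```

View pics/s3.png

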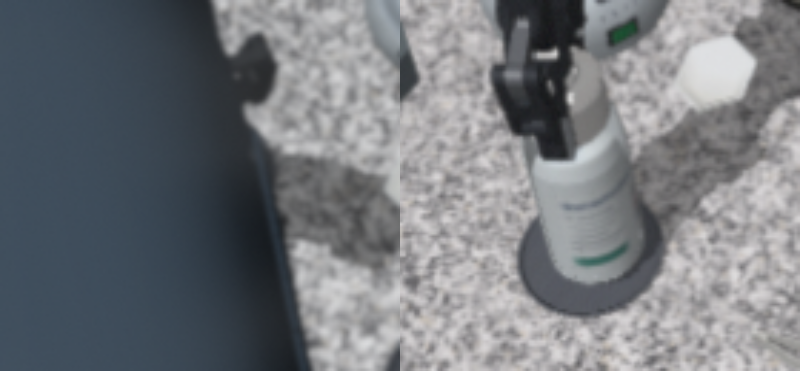

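```bash
python3 - <<'E'
from h import *
p=np.array([.2418,.5301]); c=np.array([.622,.144]); dirn=(p-c)/np.linalg.norm(p-c)
A=onplane("scene",226.5,301.5,.004)[:2]; B=onplane("scene",227.5,291.6,.0085)[:2]
print(dirn,"dish c",(A-dirn*.050)*1000,"bottle c",(B-dirn*.032)*1000)
E
```

```text
[-0.70164173  0.71252991] dish c [633.10204761 150.24807415] bottle c [628.88502369 145.91136743]
```

```bash
python3 -m crank '{"delta_pos":[[0,0,-2],[0,0,-4],[0,0,-6],[0,0,-7],[0,0,-7],[0,0,-7]],"twist":[0,0,0,0,0,0],"hand":[0.3,0.3,0.3,0.3,0.3,0.3]}' 35
```

```text
time_s: 11.75
tcp_pos: [0.6229, 0.144, 0.1182]
tool_rot: [3.141, -0.002, 0.444]
ft_force: [-0.6, -0.2, 5.6]
grip_width: 0.587
grasp_force: 37.5
```

```bash
python3 -m crank '{"delta_pos":[[0,0,0],[0,0,0],[0,0,0],[0,0,0],[0,0,25],[0,0,75],[0,0,120],[-30,26,120],[-70,60,120],[-110,95,100],[-145,125,50],[-166,143,0],[-166,143,-40],[-166,143,-60],[-166,143,-60]],"twist":[0,0,0,0,0,0,0,7,14,21,27,27,27,27,27],"hand":[0.7,0.8,1,1,1,1,1,1,1,1,1,1,1,1,1]}' 35; python3 - <<'E'
from m import *
b,d2=env.read_camera("scene"); cv2.imwrite("pics/s4.png",b[180:460,60:460,::-1].repeat(2,0).repeat(2,1))
E
```

```text
time_s: 13.25
tcp_pos: [0.4526, 0.2855, 0.0531]
tool_rot: [-3.138, 0.008, 0.917]
ft_force: [-1.0, -1.3, 0.7]
grip_width: 1.0
grasp_force: 0.0
```

View pics/s4.png

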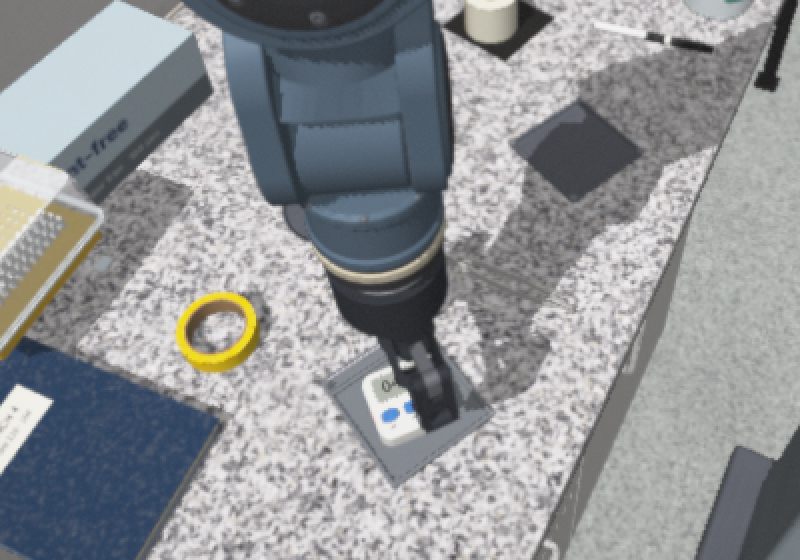

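```bash
python3 - <<'E'
from m import *
C=np.array([onplane("scene",*q,.005)[:2]*1000 for q in[(351.5,229),(380,256),(346.5,280),(315.5,252.5)]])
print("sq scene",C.mean(0),np.linalg.norm(C-np.roll(C,1,0),axis=1))
u=np.array([.79,-.61,0])
f=lambda p:((proj("scene",p)-[60,180])*2).round()
c=np.array([.4526,.2855,.06]); print([f(c+s*.05*u) for s in(-1,1)])
s0=np.load("scene0.npz");z=cloud("scene",s0["d"])[...,2]; k=blob((z>.017)&(z<.03),(264,375),.0215,"scene")[5]
w=np.array([onplane("scene",*q,.0215)[:2]*1000 for q in k[:,0].astype(float)],np.float32); print(cv2.boxPoints(cv2.minAreaRect(w)))
I,_=env.read_camera("scene"); g=cv2.GaussianBlur(I,(0,0),1).max(2)
for t in(85,95,105): 
    try: print(t,blob(cv2.morphologyEx((g<t).astype(np.uint8),cv2.MORPH_OPEN,np.ones((5,5))),(348,255),.005,"scene")[:5])
    except Exception as e: print(e)
E
```

```text
sq scene [441.97396745 -18.47814706] [99.81845681 91.3592979  91.72835927 90.9727544 ]
[array([434., 426.]), array([385., 318.])]
[[412.17004 283.10425]
 [459.826   245.56474]
 [499.29657 295.67224]
 [451.64062 333.21173]]
85 (array([437.6, -15.1]), array([95.8, 82.1]), 65.9, array([432.8, -13.9]), 53.8)
95 (array([437.8, -15.5]), array([98.7, 85.7]), 65.3, array([433.9, -14.1]), 57.6)
105 (array([437.4, -16.1]), array([102.5,  89.7]), 66.5, array([437.3, -17.2]), 61.8)
```

```bash
python3 -m crank '{"delta_pos":[[0,0,-25],[0,0,-40],[0,0,-48],[0,0,-52],[0,0,-52],[0,0,-52],[0,0,-52],[0,0,-52],[0,0,-52],[0,0,-52],[0,0,-52],[0,0,-52],[0,0,-52]],"twist":[0,0,0,0,0,0,0,0,0,0,0,0,0],"hand":[1,1,1,1,0.4,0.4,0.4,0.4,0.4,0.4,0.4,0.4,0.4]}' 30
```

```text
time_s: 14.65
tcp_pos: [0.4573, 0.2872, 0.0065]
tool_rot: [3.141, -0.002, 0.915]
ft_force: [-0.2, -1.3, 6.0]
grip_width: 0.688
grasp_force: 32.4
```

```bash
python3 -m crank '{"delta_pos":[[0,0,8],[0,0,30],[0,0,60],[0,-20,70],[-2,-55,70],[-4,-95,70],[-7,-140,70],[-9,-185,70],[-11,-230,70],[-13,-270,70],[-14,-298,70],[-14,-307,70],[-14,-307,50],[-14,-307,30],[-14,-307,16],[-14,-307,8],[-14,-307,8]],"twist":[0,0,0,0,0,0,4,8,13,13,13,13,13,13,13,13,13],"hand":[0.4,0.4,0.4,0.4,0.4,0.4,0.4,0.4,0.4,0.4,0.4,0.4,0.4,0.4,0.4,0.4,0.4]}' 30; python3 - <<'E'
from m import *
b,d2=env.read_camera("scene"); cv2.imwrite("pics/s5.png",cv2.resize(b[160:420,200:440,::-1],(554,600)))
E
```

```text
time_s: 16.35
tcp_pos: [0.442, -0.0196, 0.0128]
tool_rot: [-3.14, 0.0, 1.143]
ft_force: [0.4, 0.0, -0.3]
grip_width: 0.692
grasp_force: 32.8
```

View pics/s5.png

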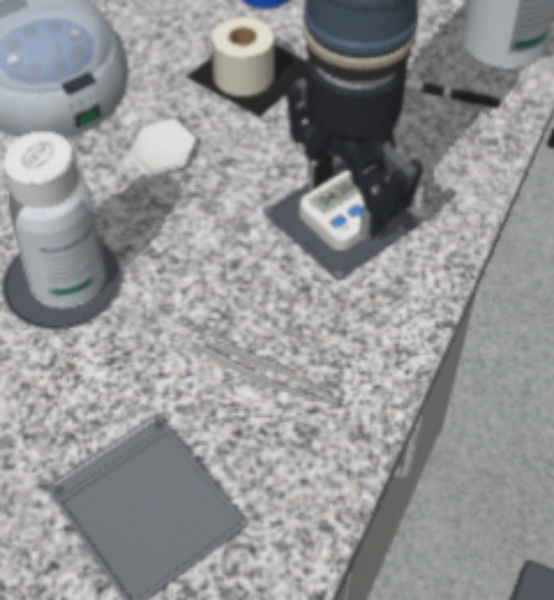

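```bash
python3 -m crank '{"delta_pos":[[0,0,-3],[0,0,-5],[0,0,-7],[0,0,-8],[0,0,-8],[0,0,-8],[0,0,-8],[0,0,-8],[0,0,-8],[0,0,20],[0,0,65],[0,0,115],[0,0,130],[0,0,130]],"twist":[0,0,0,0,0,0,0,0,0,0,0,0,0,0],"hand":[0.4,0.4,0.4,0.4,0.4,0.75,0.85,1,1,1,1,1,1,1]}' 30; python3 -m crank '{"delta_pos":[[40,-31,0],[80,-63,0],[120,-94,0],[150,-118,0],[163,-128,0],[163,-128,0],[163,-128,-45],[163,-128,-90],[163,-128,-115],[163,-128,-125],[163,-128,-129],[163,-128,-129],[163,-128,-129],[163,-128,-129],[163,-128,-129],[163,-128,-129],[163,-128,-129],[163,-128,-129],[163,-128,-129]],"twist":[0,0,0,0,0,0,0,0,0,0,0,0,0,0,0,0,0,0,0],"hand":[1,1,1,1,1,1,1,1,1,1,1,1,0.4,0.4,0.4,0.4,0.4,0.4,0.4]}' 30; python3 - <<'E'
from m import *
C=np.array([onplane("scene",*q,.005)[:2]*1000 for q in[(306.2,385.3),(268.5,341.1),(223.8,372.3),(259.4,420)]])
print(C.round(1),np.linalg.norm(C-np.roll(C,1,0),axis=1))
a=(C[1]+C[2]-C[0]-C[3]); L=np.linalg.norm(a)/2; a/=np.linalg.norm(a); print("ft scene",C.mean(0)-7*a,L,np.degrees(np.arctan2(a[1],a[0])))
b,_=env.read_camera("scene"); a2,_=env.read_camera("top")
cv2.imwrite("pics/s6.png",np.hstack([cv2.resize(b[220:440,140:440,::-1],(400,293)),cv2.resize(a2[140:320,130:376,::-1],(400,293))]))
E
```

```text
time_s: 17.8
tcp_pos: [0.4441, -0.0202, 0.1457]
tool_rot: [3.137, -0.002, 1.142]
ft_force: [-0.4, 0.1, -0.3]
grip_width: 1.001
grasp_force: 0.0
time_s: 19.7
tcp_pos: [0.6063, -0.1483, 0.0159]
tool_rot: [3.139, -0.001, 1.142]
ft_force: [-0.9, 1.5, 5.7]
grip_width: 0.694
grasp_force: 31.7
[[392.  265.1]
 [486.7 222.7]
 [523.5 305.6]
 [430.7 347.1]] [ 90.61490952 103.72319203  90.77656256 101.65884466]
ft scene [451.83195142 287.97212149] 102.69097942275934 -24.100410844474133
```

View pics/s6.png

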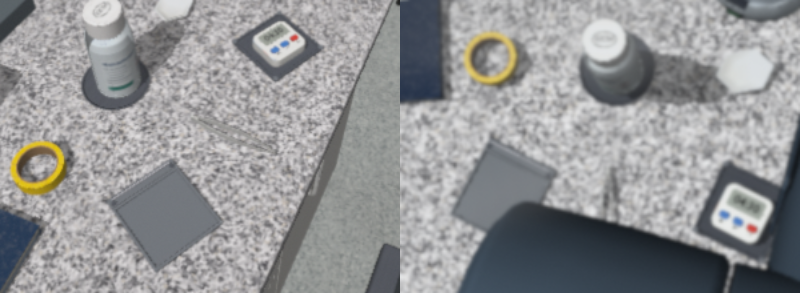

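Bottle is upright in the dish and the timer lies in the square tray. A mask check of the empty film tray follows, and I lift the film roll and carry it most of the way.

```bash
python3 - <<'E'
from m import *
b,_=env.read_camera("scene"); g=cv2.GaussianBlur(b,(0,0),2).max(2)
for t in(115,125,135):
    m=cv2.morphologyEx((g<t).astype(np.uint8),cv2.MORPH_OPEN,np.ones((9,9))); r=blob(m,(263,380),.005,"scene"); print(t,r[:5])
E
python3 -m crank '{"delta_pos":[[0,0,8],[0,0,40],[0,0,90],[0,0,135],[-5,40,170],[-18,80,180],[-35,125,180],[-52,170,180],[-70,215,180],[-87,260,180],[-105,305,180],[-120,345,180],[-135,385,180],[-146,415,180],[-150,434,180],[-150,434,140],[-150,434,100],[-150,434,70],[-150,434,60],[-150,434,60]],"twist":[0,0,0,0,0,0,0,0,0,0,0,0,0,0,0,0,0,0,0,0],"hand":[0.4,0.4,0.4,0.4,0.4,0.4,0.4,0.4,0.4,0.4,0.4,0.4,0.4,0.4,0.4,0.4,0.4,0.4,0.4,0.4]}' 30
```

```text
115 (array([306.1, 264.6]), array([ 18.8, 137.8]), 0.0, array([306. , 264.6]), 69.0)
125 (array([614. ,  87.7]), array([ 68.1, 150.5]), 3.6, array([594.9,  86.5]), 75.2)
135 (array([458.2, 288.5]), array([102.5, 107.8]), 62.4, array([459. , 287.1]), 67.2)
time_s: 21.85
tcp_pos: [0.4549, 0.2855, 0.0739]
tool_rot: [-3.14, 0.002, 1.142]
ft_force: [-0.3, 0.1, -0.6]
grip_width: 0.695
grasp_force: 32.9
```

```bash
python3 -m crank '{"delta_pos":[[-1,1,-20],[-1,1,-40],[-1,1,-50],[-1,1,-54],[-1,1,-54]],"twist":[0,0,0,0,0],"hand":[0.4,0.4,0.4,0.4,0.4]}' 30; python3 - <<'E'
from m import *
b,_=env.read_camera("scene"); cv2.imwrite("pics/s7.png",cv2.resize(b[310:450,190:340,::-1],(640,597),interpolation=cv2.INTER_CUBIC))
E
```

```text
time_s: 22.35
tcp_pos: [0.4549, 0.2871, 0.021]
tool_rot: [3.141, -0.001, 1.142]
ft_force: [-0.2, 0.5, -1.2]
grip_width: 0.692
grasp_force: 32.9
```

View pics/s7.png

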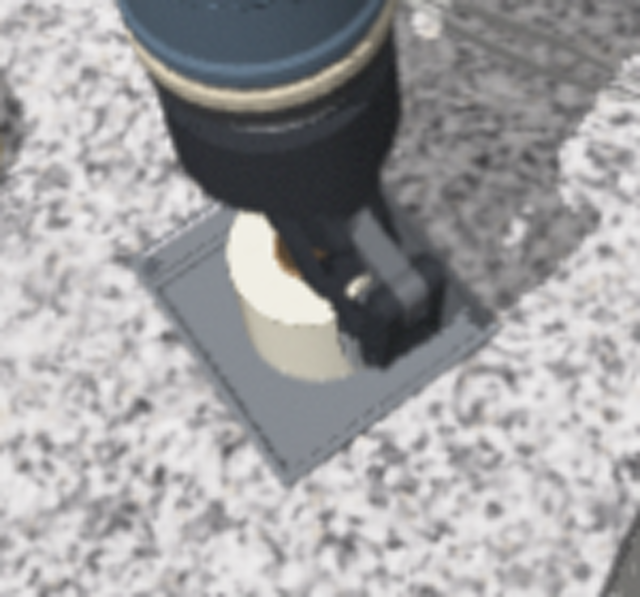

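```bash
python3 - <<'E'
from h import *
from scipy.optimize import least_squares
W=lambda p,z:onplane("scene",190+p[0]*150/640,310+p[1]*140/597,z)[:2]*1000
A=np.array([W(p,.008) for p in[(258,350),(268,362),(282,372),(305,380),(325,379)]])
c=least_squares(lambda c:np.linalg.norm(A-c,axis=1)-30,[455,287]).x; print("film",c,np.linalg.norm(A-c,axis=1))
B,L,R_=[W(p,.005) for p in[(290,486),(140,272),(496,326)]]
for P,Q in((B,L),(B,R_)):
    t=(Q-P)/np.linalg.norm(Q-P); print("dist",abs(t[0]*(c-P)[1]-t[1]*(c-P)[0]),np.degrees(np.arctan2(t[1],t[0])),np.linalg.norm(Q-P))
E
```

```text
film [452.71897103 288.89202638] [29.75248179 30.03138531 30.19344881 30.3405933  29.61974296]
dist 48.18043533836169 -25.45471552791799 104.1044275730876
dist 47.36836573088735 -113.93673580013515 94.66007500302176
```

The film roll is 48 mm and 47 mm from two outer edges, where 49 mm is nominal, so it is centred. I lower it, release and retreat.

```bash
python3 -m crank '{"delta_pos":[[0,0,-2],[0,0,-4],[0,0,-6],[0,0,-7],[0,0,-7],[0,0,-7],[0,0,-7],[0,0,-7],[0,0,-7],[0,0,25],[0,0,70],[0,0,120],[0,0,170],[0,0,220],[0,0,260]],"twist":[0,0,0,0,0,0,0,0,0,0,0,0,0,0,0],"hand":[0.4,0.4,0.4,0.4,0.4,0.75,0.85,1,1,1,1,1,1,1,1]}' 30; python3 -m crank '{"delta_pos":[[-20,-50,20],[-40,-100,40],[-60,-150,60],[-80,-200,60],[-100,-250,60],[-110,-300,60],[-110,-350,60],[-110,-400,60],[-110,-450,60],[-110,-500,60],[-110,-550,60],[-110,-600,60],[-110,-600,60],[-110,-600,60]],"twist":[0,0,0,0,0,0,0,0,0,0,0,0,0,0],"hand":[1,1,1,1,1,1,1,1,1,1,1,1,1,1]}'; python3 - <<'E'
from m import *
a,da=env.read_camera("top"); b,db=env.read_camera("scene")
cv2.imwrite("pics/s8.png",np.vstack([np.hstack([cv2.resize(a[130:320,140:393,::-1],(400,300)),cv2.resize(b[190:430,130:450,::-1],(400,300))])]))
Za=cloud("top",da)[...,2]; Zb=cloud("scene",db)[...,2]
for nm,X,lo,hi,zt in(("bottle",(.622,.144),.13,.175,.1525),("film",(.4535,.287),.045,.07,.0525),("timer",(.442,-.02),.0145,.03,.0215)):
    for n,Z in(("top",Za),("scene",Zb)):
        r=blob((Z>lo)&(Z<hi),tuple(map(float,proj(n,(*X,zt)))),zt,n); print(nm,n,r[:5])
E
```

```text
time_s: 23.9
tcp_pos: [0.4545, 0.2869, 0.2832]
tool_rot: [3.141, -0.002, 1.142]
ft_force: [0.5, 1.3, -1.6]
grip_width: 1.002
grasp_force: 0.0
time_s: 25.3
tcp_pos: [0.3441, -0.3164, 0.339]
tool_rot: [-3.14, 0.0, 1.138]
ft_force: [0.9, -0.6, -0.8]
grip_width: 1.002
grasp_force: 0.0
bottle top (array([619. , 140.5]), array([55. , 49.5]), 2.3, array([619.1, 140.4]), 28.2)
bottle scene (array([613.8, 150.1]), array([50.8, 70.6]), 43.5, array([612.9, 149.3]), 35.4)
film top (array([453.8, 286.6]), array([57.6, 58.8]), 1.5, array([453.3, 287.1]), 30.2)
film scene (array([452.5, 290.9]), array([58.7, 61.6]), 29.0, array([453.2, 291. ]), 31.6)
timer top (array([441.1, -18.2]), array([62.8, 59.4]), 64.5, array([440.8, -18. ]), 39.1)
timer scene (array([441. , -14.3]), array([65.2, 61.1]), 64.3, array([442.2, -14.8]), 39.6)
```

View pics/s8.png

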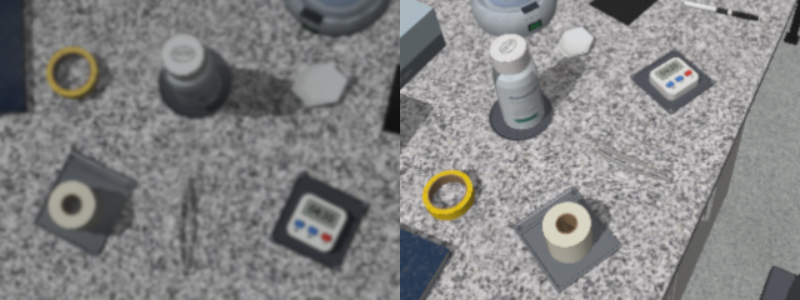

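Everything stands in place. The timer may be a few mm off centre, so I measure its tray once more with the mask filled.

```bash
python3 - <<'E'
from m import *
for n,s,ts in(("top",(331,258),(65,75,85)),("scene",(370,256),(80,90,100,110))):
    I,_=env.read_camera(n); g=cv2.GaussianBlur(I,(0,0),.8).max(2); c=proj(n,(.442,-.02,.005)).astype(int); q=np.zeros_like(g); cv2.circle(q,tuple(map(int,c)),55,1,-1)
    for t in ts:
        m=cv2.morphologyEx((g<t).astype(np.uint8)*q,cv2.MORPH_OPEN,np.ones((3,3)))
        k=max(cv2.findContours(m,cv2.RETR_EXTERNAL,cv2.CHAIN_APPROX_NONE)[0],key=cv2.contourArea)
        w=np.array([onplane(n,*p,.005)[:2]*1000 for p in k[:,0].astype(float)],np.float32); print(n,t,cv2.minAreaRect(w))
E
```

```text
top 65 ((444.19317626953125, -21.950042724609375), (96.88053131103516, 92.53742218017578), 65.51860046386719)
top 75 ((444.1007995605469, -21.84741973876953), (99.50958251953125, 95.0274887084961), 64.74752044677734)
top 85 ((444.1591491699219, -22.003280639648438), (100.94083404541016, 97.6930923461914), 65.30095672607422)Traceback (most recent call last):
  File "<stdin>", line 6, in <module>
ValueError: max() iterable argument is empty
```

The timer is 5 mm off its tray's centre (timer 441,-18; tray 444,-22). I regrip it and shift it by (+3,-4).

```bash
python3 -m crank '{"delta_pos":[[15,48,0],[30,95,0],[45,140,0],[60,185,0],[78,235,0],[92,275,0],[98,293,-20],[98,293,-70],[98,293,-120],[98,293,-170],[98,293,-220],[98,293,-265],[98,293,-295],[98,293,-295]],"twist":[0,0,0,0,0,0,0,0,0,0,0,0,0,0],"hand":[1,1,1,1,1,1,1,1,1,1,1,1,1,1]}' 30
```

```text
time_s: 26.9
tcp_pos: [0.4391, -0.0189, 0.0427]
tool_rot: [-3.136, 0.002, 1.144]
ft_force: [-0.9, -0.2, 0.7]
grip_width: 0.998
grasp_force: 0.0
```

```bash
python3 -m crank '{"delta_pos":[[0,0,-20],[0,0,-32],[0,0,-40],[0,0,-40],[0,0,-40],[0,0,-40],[0,0,-40],[0,0,-40],[0,0,-40],[0,0,-40],[0,0,-40],[0,0,-36],[0,0,-33],[2,-2,-33],[3,-4,-33],[3,-4,-33],[3,-4,-36],[3,-4,-39],[3,-4,-41],[3,-4,-41]],"twist":[0,0,0,0,0,0,0,0,0,0,0,0,0,0,0,0,0,0,0,0],"hand":[1,1,1,1,0.4,0.4,0.4,0.4,0.4,0.4,0.4,0.4,0.4,0.4,0.4,0.4,0.4,0.4,0.4,0.4]}' 30
```

```text
time_s: 28.9
tcp_pos: [0.4455, -0.0241, 0.0055]
tool_rot: [3.141, -0.0, 1.142]
ft_force: [-7.1, -0.3, 26.7]
grip_width: 0.691
grasp_force: 37.4
```

```bash
python3 -m crank '{"delta_pos":[[0,0,1],[0,0,1],[0,0,1],[0,0,1],[0,0,1],[0,0,20],[0,0,60],[0,0,110],[0,0,160],[0,0,210],[0,0,260],[0,0,310]],"twist":[0,0,0,0,0,0,0,0,0,0,0,0],"hand":[0.4,0.75,0.85,1,1,1,1,1,1,1,1,1]}' 30; python3 -m crank '{"delta_pos":[[-15,-48,20],[-30,-95,20],[-45,-140,20],[-60,-185,20],[-78,-235,20],[-98,-290,20],[-98,-290,20],[-98,-290,20]],"twist":[0,0,0,0,0,0,0,0],"hand":[1,1,1,1,1,1,1,1]}'; python3 - <<'E'
from m import *
a,da=env.read_camera("top"); b,db=env.read_camera("scene")
cv2.imwrite("pics/s9.png",np.hstack([cv2.resize(a[130:320,140:393,::-1],(400,300)),cv2.resize(b[190:430,130:450,::-1],(400,300))]))
Z=cloud("top",da)[...,2]
print("timer",blob((Z>.0145)&(Z<.03),tuple(map(float,proj("top",(.444,-.022,.0215)))),.0215)[:3])
Z=cloud("top",da); k=Z[255:268,335:360,2]; print(np.median(k))
E
```

```text
time_s: 30.1
tcp_pos: [0.4449, -0.0241, 0.3164]
tool_rot: [3.141, -0.0, 1.142]
ft_force: [0.2, 0.7, -0.5]
grip_width: 1.002
grasp_force: 0.0
time_s: 30.9
tcp_pos: [0.3466, -0.3155, 0.3337]
tool_rot: [-3.141, -0.0, 1.138]
ft_force: [0.3, 0.7, 0.5]
grip_width: 1.0
grasp_force: 0.0
timer (array([443.7, -22.6]), array([63.3, 59.5]), 65.8)
0.01746473704095841
```

View pics/s9.png

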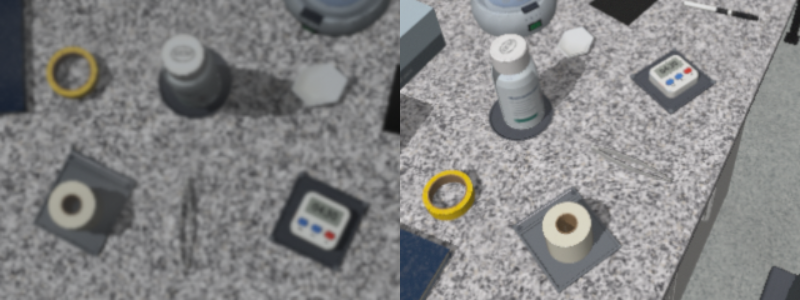

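The bottle, film roll and timer are all upright and centred. The timer is at (443.7,-22.6) against its tray at (444,-22), and the bystanders have not moved. I hand in now.

```bash
python3 -c "
from plant import env
print(env.sign_off())"
```

```text
the job is handed in; nothing more can be done
None
```

The job is handed in at about 31 s: bottle in the drip dish, film roll in the cutter-bar tray and timer in the plain square tray, each upright and centred to within a few mm, with the forceps, marker and label tape never touched.

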